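# Fill the printing-block box and run its lid across

## Robot

A 6-joint arm with a two-finger parallel gripper is mounted at the origin on the work surface. World frame = base frame: x ahead of the robot, y to its left, z up, the work surface at z = 0. Lengths are in m, angles in rad, forces in N, time in s.
With the tool pointing down it reaches from about 0.35 to 0.725 m from the base axis. Payload 6 kg.
Tool frame: the origin (TCP) lies at the very end of the fingers, on their centre line; the grasp point (between the pads) lies 19 mm behind it; z points along the fingers, y is the direction in which the jaws open and shut (so a half turn about z gives the same grasp; the last joint's range is limited). The gripper opens to 85 mm and grips with 20 to 120 N. Pads are 22 mm wide; open, the fingers measure 114 mm over their backs; the gripper's body (76 mm by 85 mm) begins 54 mm behind the grasp point. The pads swing forward as they close: fully open they stand 13 mm farther back than shut.
Start: joints at [1.463, 0.04, 0.085, 0, -1.615, -0.334], TCP at [0.257, 0.542, 0.231] pointing down, gripper open.
Joint ranges: [-2.56, 2.56], [-1.29, 2.01], [-1.08, 1.49], [-3.29, 1.98], [-2.81, -0.18], [-2.99, 2.99]. Speed limits (rad/s): [2.57, 2.57, 3.01, 3.14, 3.14, 3.14].

## Interface

Orientations are given as [roll, pitch, yaw] about the fixed x, y, z axes, in that order (R = Rz(yaw) Ry(pitch) Rx(roll)).
In Python, from rig import manip, optics, job, look_for, cut_out, pinpoint gives the robot as it stands.
- The arm moves only by the tool move_arm, never from a script. Its argument "commands" is text: rows parted by semicolons, each of 7 numbers parted by spaces: the turn, a rotation vector about the tool's x, y, z in degrees, then the shift along the tool's x, y, z in cm, then the opening, from 0 (shut) to 1 (fully open). A call has exactly 10 rows; each row is the pose to reach, as a shift and turn from the pose commanded when the call began, along the tool's axes at that moment; what a row does not reach only later rows make up. A row lasts 1/12 s, in which the tool goes at most 41.7 mm and 7.16 degrees, less where a joint would pass 70% of its speed; a pose out of reach is approached as far as the arm can. A call with a gripper value outside its range is refused whole. The fingers move at their own pace and stop on an object; the grip force is fixed at half the most. Time passes only in rows, so rows that repeat a pose let the fingers close, or fill a call up. It gives the time, the measured TCP pose, the force and the opening at its end, in the units of the state.
- manip.state(): the state, without advancing time (a new reading comes with each control period).
- optics.camera(name): name is "scene" or "top" or "wrist"; returns a dict with "frame" (480x640x3 uint8, blue, green, red), "range_z" (480x640 float32, m along the optical axis (not along the pixel's ray), 0 where there is no reading), "fx", "fy", "cx", "cy" (pixels), "position" and "orientation" of the camera in the world. Camera axes: x right, y down, z forward; pixel columns grow to the right and rows downward; lengths in m; the calibration is good to about 2 mm. A picture is of the moment at which its call begins.
- job.sign_off(): hands the job in, once; it reports no verdict.
Trained networks look in a picture, given as the dict that the camera call returned (one of the last four; its "shot" number tells which), for a name from the list of things; names that differ only in an ending like _2 or _b are one class to them, and where a whole thing is asked for, a point or a joint stands for the part that bears it (a point fixed in the world has none). Each returns a list of dicts, best first, with "conf" (0 to 1); they miss things now and then, are a little off and sometimes report something else, mostly with a low value. They report only what shows in the picture. A call takes as long as a camera call. They do not tell look-alikes from the thing itself.
- look_for(picture, thing): "centre" ([column, row] as shares, 0 to 1, of the picture: columns of its width, rows of its height, amid what is visible of it).
- cut_out(picture, thing): "mask" (480x640 bool, what is visible of it) and "centre" ([column, row] as shares, 0 to 1, of the picture: columns of its width, rows of its height, amid what is visible of it).
- pinpoint(picture, thing): "centre" ([column, row] as shares, 0 to 1, of the picture: columns of its width, rows of its height: a listed point, or the origin of a listed thing).
The state is a dict: "time": time; "joints": joint angles; "dq": joint speeds; "tau": joint torques, N m; "position": TCP position; "ee_rot": TCP orientation; "contact_force": force on the tool from outside, world axes, zero at the start; "ft_torque": the same for the moment, N m; "finger_gap": opening from 0.0 (shut) to 1.0 (fully open).
Only numpy, scipy, OpenCV 4.12 (cv2) and the standard library are available. Lean on these libraries where they do the work, as an engineer would, in place of code of your own. Each camera call takes 0.05 s, during which the arm holds its last target. There are 200 camera calls.

## Task

Put the missing printing block, the low one with the narrow base that fits the empty compartment, flat and upright on the floor of that compartment so that nothing stands above the box's rim, and let go of it. Then run the sliding lid by its grip all the way across the box until it is fully shut, which shows that nothing stands proud. Leave the tall block and the wide block where they are.

Things in the scene. Friction and masses are not known exactly. Their poses are not given: they have to be found in the camera images.
- slot (a point): Floor centre of the box's empty compartment (130 mm x, 67 y, 60 deep; dividers rim-high), 6 mm above the desk. Axes: z up, x across the box, y along it to the end where the lid shuts. The plywood box, fixed, is 142 by 226 by 66 high, walls 6; its other two compartments, 73 and 147 mm towards -y, hold blocks below the rim. The open lid juts out over the -y end, clear of this compartment.
- block_c (a point): Centre, half-way up (25 mm above its underside), of the low printing block to be packed: pale wood base plate 100 mm (x) by 48 (y), 12 thick, with a central upright grip post 24 mm (x) by 36 (y), top 50 mm above the underside. Lies flat on the desk, z up. 100 to 210 g. Fits the compartment either way round, its x along the slot's x.
- lid_grip (a point): Centre of the upright rib (70 mm x, 20 y, 32 tall) on the middle of the wooden lid. The lid, 152 by 226, lies on the rim, its top 73 mm above the desk, this point 93. It slides only along the box's y: shut, at its stop, the point is 73.3 mm from slot towards -y; it starts 120 to 160 mm further to -y. Needs 2 to 5 N; stays where left. Axes as slot's.
- tall_c (a point): Bystander: centre, half-way up (45 mm), of a block with the same 100 by 48 mm base but a post that reaches 90 mm, which would stand 30 mm above the rim. Leave it where it is.
- wide_c (a point): Bystander: centre, half-way up (25 mm), of a block 50 mm tall with a base of 100 (x) by 90 mm (y), too wide for the compartment. Leave it where it is.
There are look-alikes about, which are no part of the job. What is shaped like the part that bears block_c but blue, pink or turquoise is not meant.

How it is judged:
By the outcome, as a careful person would: the job done as asked, in the order asked, and still so for the second after the job is handed in, with the robot touching nothing.
It also fails if it takes over 50 s, if anything falls off the work surface, if the arm or the gripper's body presses on something with over 40 N, if the wrist force passes 120 N, or if a joint passes its speed limit or range.

## Working session

There is one attempt and no reset: what is moved stays moved. The work goes in short steps, Python scripts to look and compute and a tool call to move; the robot and the scene stay as the last step left them, time stands still between calls to the robot, and variables do not carry over. Pictures are saved under pics/ and viewed, about 8 in all and at most 12, crops included, and the job is handed in when it is done.

Besides the shell and the picture viewer there is one more tool, called after "Emit:" in YAML: its name, and indented under it one key for each argument. move_arm: Moves the arm, as the interface text tells. Its arguments: {"type":"object","properties":{"commands":{"type":"string"}},"required":["commands"]}

```bash
mkdir -p pics
cat > h.py <<'E'
import numpy as np, cv2
from scipy.spatial.transform import Rotation as R
from rig import manip, optics, job, look_for, cut_out, pinpoint
def rot(o):
    o=np.array(o,float)
    return o if o.shape==(3,3) else (R.from_euler('xyz',o).as_matrix() if o.size==3 else R.from_quat(o).as_matrix())
def cloud(c):
    z=c["range_z"]; v,u=np.mgrid[:480,:640]
    p=np.stack([(u-c["cx"])/c["fx"]*z,(v-c["cy"])/c["fy"]*z,z],-1)
    return p@rot(c["orientation"]).T+np.array(c["position"])
def proj(c,P):
    p=(np.atleast_2d(P)-np.array(c["position"]))@rot(c["orientation"])
    return np.c_[p[:,0]/p[:,2]*c["fx"]+c["cx"],p[:,1]/p[:,2]*c["fy"]+c["cy"]]
def onplane(c,cen,z):
    u,v=cen[0]*640,cen[1]*480
    d=rot(c["orientation"])@np.array([(u-c["cx"])/c["fx"],(v-c["cy"])/c["fy"],1]); p=np.array(c["position"])
    return p+d*(z-p[2])/d[2]
E
python3 - <<'E'
from h import *
print(manip.state())
H={"slot":.006,"block_c":.025,"lid_grip":.093,"tall_c":.045,"wide_c":.025}
for n in("top","scene"):
    c=optics.camera(n); print(n,c["position"],c["orientation"],c["fx"]); cv2.imwrite(f"pics/{n}.png",c["frame"])
    for k in H:
        for r in pinpoint(c,k)[:5]: print(k,round(r["conf"],2),np.round(np.array(r["centre"])*[640,480]),np.round(onplane(c,r["centre"],H[k]),3))
    np.savez(f"{n}.npz",P=cloud(c),F=c["frame"])
E
```

```text
{'time': 0.0, 'joints': array([ 1.46268841e+00,  4.08127442e-02,  8.38005272e-02, -4.49246156e-04,
       -1.61551338e+00, -3.33731691e-01]), 'dq': array([ 0.00024174,  0.00047661,  0.00054075,  0.00023752, -0.00016413,
       -0.00086287]), 'tau': array([-8.88496688e-04, -3.68206573e+01,  3.47405827e+01,  6.93220675e+00,
       -5.51847785e-03,  5.36802560e-06]), 'position': array([0.25633399, 0.54211825, 0.23027552]), 'ee_rot': array([ 3.13981177e+00, -1.42391108e-04, -4.41819787e-01]), 'contact_force': array([ 0.12859868,  0.77502692, -0.15631899]), 'ft_torque': array([0.03985624, 0.08054818, 0.0095311 ]), 'finger_gap': 0.9978314178905837}
top [0.3080166  0.24343855 1.01663345] [-2.94446667e+00 -7.01827535e-04 -1.58873474e+00] 571.715410374077
slot 0.96 [452. 217.] [0.557 0.004 0.006]
block_c 0.83 [325. 181.] [0.622 0.233 0.025]
block_c 0.68 [295. 388.] [0.26  0.29  0.025]
block_c 0.55 [151. 231.] [0.535 0.544 0.025]
lid_grip 0.7 [588. 172.] [ 0.61  -0.211  0.093]
tall_c 0.81 [312. 250.] [0.492 0.259 0.045]
wide_c 0.69 [244. 223.] [0.548 0.379 0.025]
wide_c 0.38 [313. 251.] [0.494 0.258 0.025]
scene [1.21042093 0.46412532 0.68664197] [-2.23895213 -0.01678354  1.88293632] 547.9525219762028
slot 0.79 [184. 263.] [ 0.546 -0.001  0.006]
block_c 0.89 [286. 314.] [0.624 0.232 0.025]
block_c 0.82 [341. 374.] [0.711 0.352 0.025]
block_c 0.82 [484. 317.] [0.525 0.544 0.025]
block_c 0.77 [368. 203.] [0.265 0.285 0.025]
lid_grip 0.64 [ 53. 222.] [ 0.608 -0.214  0.093]
tall_c 0.63 [326. 253.] [0.475 0.255 0.045]
wide_c 0.89 [382. 303.] [0.547 0.377 0.025]
```

View pics/top.png

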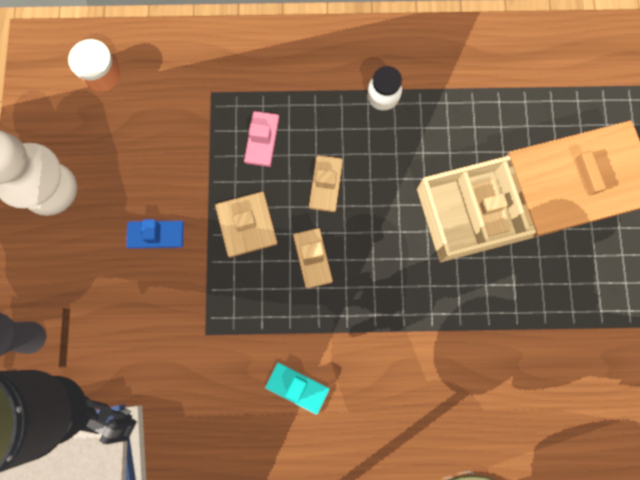

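View pics/scene.png

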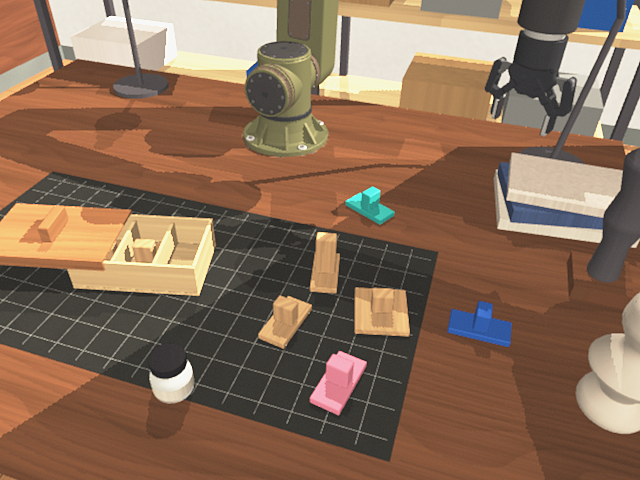

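Three wooden blocks show. In the top view (325,181) is narrow and low, which fits block_c; (312,250) is narrow and tall, and (244,223) is wide. The pink, blue and turquoise ones are excluded. Next I check the heights by depth and confirm in a crop.

Run:
```python
from h import *
d=np.load("top.npz");P=d["P"];F=d["F"]
cv2.imwrite("pics/crop.png",cv2.resize(F[110:300,200:420],None,fx=3.4,fy=3.0,interpolation=cv2.INTER_CUBIC))
def sel(x,y,r,a,b):
    m=(np.hypot(P[...,0]-x,P[...,1]-y)<r)&(P[...,2]>a)&(P[...,2]<b); return P[m]
def rect(Q):
    (c,s,a)=cv2.minAreaRect((Q[:,:2]*1000).astype(np.float32)); 
    return np.round(c,1),np.round(s,1),round(a,1),np.round(np.median(Q[:,2])*1000,1),len(Q)
for n,x,y in(("blk",.622,.233),("tall",.492,.259),("wide",.548,.379)):
    print(n,"base",rect(sel(x,y,.06,.006,.02)),"top",rect(sel(x,y,.05,.038,.12)))
print("rib",rect(sel(.61,-.211,.06,.088,.13)))
print("lid",rect(sel(.61,-.21,.2,.064,.082)))
Q=sel(.557,.0,.11,.055,.075);print("rim",rect(Q))
Q=sel(.557,.004,.08,-.004,.02);print("floor",rect(Q))
# side views of depth heights
for z0,z1 in((.0,.02),(.02,.056),(.056,.07),(.07,.08),(.08,.12)): print(z0,len(sel(.557,.0,.1,z0,z1)))
```

```text
blk base (array([624.1, 240.4]), array([ 90.9, 113.2]), 62.6, np.float64(12.2), 1040) top (array([622.3, 232. ]), array([35.8, 24.5]), 81.9, np.float64(49.6), 294)
tall base (array([486.9, 251.7]), array([106.4,  68.9]), 8.0, np.float64(11.8), 1044) top (array([483.1, 258.2]), array([24.4, 36. ]), 14.1, np.float64(89.0), 402)
wide base (array([552. , 377.6]), array([107.9, 104.7]), 13.8, np.float64(12.1), 2269) top (array([547.8, 377.7]), array([25. , 35.8]), 14.4, np.float64(49.4), 299)
rib (array([ 606.7, -214.7]), array([70.1, 22.9]), 13.9, np.float64(103.9), 675)
lid (array([ 597.9, -177. ]), array([153. , 306.7]), 13.9, np.float64(73.3), 9927)
rim (array([561.2, -29.7]), array([142.7, 158.9]), 13.9, np.float64(63.0), 1738)
floor (array([548.9,   3.5]), array([143.1, 157.2]), 11.5, np.float64(6.0), 3778)
0.0 5584
0.02 1956
0.056 1340
0.07 4
0.08 0
```

View pics/crop.png

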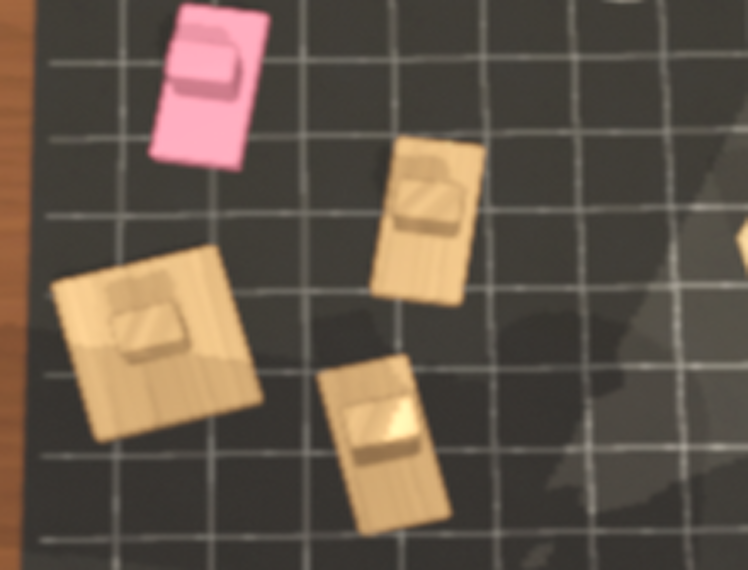

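Crop: the block at about (425,215) is the narrow base with a low post (depth top 49.6 mm, post 36x24). The one at (380,430) has its top at 89 mm, so it is the tall block. The one at (150,330) is the wide block. So block_c is at (0.622, 0.232), x axis at -8.1°. Now I refine the box frame and compute the approach.

```bash
cat >> h.py <<'E'
def rel(xyz,yawdeg,s=None):
    s=s or manip.state(); A=R.from_euler('xyz',s["ee_rot"]); B=R.from_euler('xyz',[np.pi,0,np.radians(yawdeg)])
    print("turn deg",np.round(np.degrees((A.inv()*B).as_rotvec()),1),"shift cm",np.round(A.inv().apply(np.array(xyz)-s["position"])*100,2))
E
python3 - <<'E'
from h import *
P=np.load("top.npz")["P"]; a=np.radians(13.9); X=np.array([np.cos(a),np.sin(a)]);Y=np.array([-np.sin(a),np.cos(a)])
u=P[...,:2]@X; v=P[...,:2]@Y; z=P[...,2]; s=np.array([.557,.004]); u0,v0=s@X,s@Y
m=(abs(u-u0)<.1)&(v-v0>-.09)&(v-v0<.06)&(z>.058)&(z<.069)
uu,vv=u[m]-u0,v[m]-v0
print(np.percentile(uu,[0,.5,99.5,100])*1000,np.percentile(vv,[99,99.5,100])*1000)
h=np.histogram(vv[abs(uu)<.05],bins=np.arange(-.06,.05,.003)); print([(round(b*1000),n) for n,b in zip(*h) if n>5])
uc=u0+(uu.min()+uu.max())/2; vc=v0+np.percentile(vv,99.7)-.0395
S=uc*X+vc*Y; print("slot",S)
r=np.array([.6067,-.2147])-S; print("rib rel",r@X,r@Y)
rel([.622,.232,.12],-98.1)
E
```

```text
[-75.28593182 -75.07827509  67.08301365  67.40593288] [45.36785657 45.49843576 45.77200512]
[(-36, np.int64(7)), (-33, np.int64(35)), (-30, np.int64(17)), (36, np.int64(7)), (39, np.int64(86)), (42, np.int64(121)), (45, np.int64(33))]
slot [0.5517122  0.00896592]
rib rel -0.00035326428375586814 -0.23032580683311538
turn deg [ 0.  -0.  72.8] shift cm [46.31 12.43 11.13]
```

Emit:
move_arm:
  commands: "0 0 7 4 1.1 0 1;0 0 14 8 2.2 0 1;0 0 21 12 3.3 1 1;0 0 28 16 4.4 2 1;0 0 35 20 5.4 3 1;0 0 42 24 6.5 4 1;0 0 49 28 7.5 5 1;0 0 56 32 8.6 6 1;0 0 63 36 9.7 7 1;0 0 70 39 10.6 8 1"

```text
time: 1.43
position: [0.5654, 0.2781, 0.1513]
ee_rot: [-3.141, 0.0, -1.67]
contact_force: [0.3, 1.8, 0.5]
finger_gap: 1.0
```

Run:
```python
from h import *
c=optics.camera("wrist"); cv2.imwrite("pics/w1.png",c["frame"])
P=cloud(c);m=(np.hypot(P[...,0]-.622,P[...,1]-.232)<.05)&(P[...,2]>.04)&(P[...,2]<.06)&(c["range_z"]>0)
Q=P[m];print(len(Q)); 
if len(Q)>30: print(cv2.minAreaRect((Q[:,:2]*1000).astype(np.float32)),np.median(Q[:,2]))
s=manip.state();print(s["position"],np.degrees(s["ee_rot"]),s["time"])
rel([.622,.232,.10],-98.1,s)
```

```text
2395
((621.9320678710938, 234.04774475097656), (36.17921447753906, 24.387910842895508), 81.29781341552734) 0.04982424047099285
[0.56768485 0.2733067  0.14761754] [179.87690208  -0.22431277 -96.36409722] 1.4833
turn deg [ 0.1 -0.2  1.7] shift cm [ 3.48 -5.87  4.76]
```

Emit:
move_arm:
  commands: "0 0 1 1.7 -3 1 1;0 0 2 3.4 -5.9 3 1;0 0 2 3.4 -5.9 5 1;0 0 2 3.4 -5.9 5 1;0 0 2 3.4 -5.9 5 1;0 0 2 3.4 -5.9 5 1;0 0 2 3.4 -5.9 5 1;0 0 2 3.4 -5.9 5 1;0 0 2 3.4 -5.9 5 1;0 0 2 3.4 -5.9 5 1"

```text
time: 2.32
position: [0.6193, 0.2411, 0.1022]
ee_rot: [-3.141, 0.001, -1.698]
contact_force: [0.7, -0.2, -0.3]
finger_gap: 0.997
```

Run:
```python
from h import *
s=manip.state();print(s["position"],np.degrees(s["ee_rot"]),s["time"])
rel([.622,.2335,.018],-98.4,s)
```

```text
[0.61930433 0.24108599 0.10224408] [-1.79943609e+02  4.84062760e-02 -9.72669096e+01] 2.3167
turn deg [-0.1  0.   1.1] shift cm [ 0.73 -0.36  8.42]
```

Emit:
move_arm:
  commands: "0 0 1 0.7 -0.3 1 1;0 0 1 0.7 -0.3 3 1;0 0 1 0.7 -0.3 5 1;0 0 1 0.7 -0.3 7 1;0 0 1 0.7 -0.3 8 1;0 0 1 0.7 -0.3 8.4 1;0 0 1 0.7 -0.3 8.4 1;0 0 1 0.7 -0.3 8.4 0.6;0 0 1 0.7 -0.3 8.4 0.2;0 0 1 0.7 -0.3 8.4 0"

```text
time: 3.15
position: [0.6221, 0.2335, 0.0188]
ee_rot: [-3.14, 0.001, -1.716]
contact_force: [0.7, -0.1, -0.4]
finger_gap: 0.606
```

Emit:
move_arm:
  commands: "0 0 0 0 0 0 0;0 0 0 0 0 0 0;0 0 0 0 0 0 0;0 0 0 0 0 0 0;0 0 0 0 0 0 0;0 0 0 0 0 0 0;0 0 0 0 0 -1 0;0 0 0 0 0 -3 0;0 0 0 0 0 -6 0;0 0 0 0 0 -9 0"

```text
time: 3.98
position: [0.6203, 0.2325, 0.1067]
ee_rot: [3.138, -0.003, -1.716]
contact_force: [0.4, 0.9, -0.8]
finger_gap: 0.271
```

Run:
```python
from h import *
s=manip.state();print(s["position"],np.degrees(s["ee_rot"]),s["time"],s["contact_force"])
c=optics.camera("scene"); cv2.imwrite("pics/s2.png",c["frame"][150:400,100:500])
rel([.5517,.009,.14],-76.1,s)
```

```text
[0.62027756 0.23246807 0.10665784] [ 1.79810317e+02 -1.52186449e-01 -9.83213811e+01] 3.9833 [ 0.44020875  0.92929816 -0.80703472]
turn deg [  0.2  -0.1 -22.2] shift cm [23.11  3.56 -3.26]
```

View pics/s2.png

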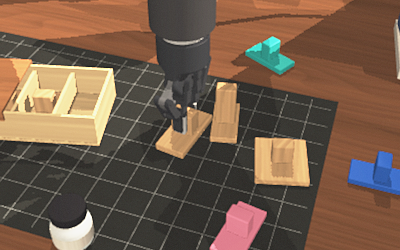

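The block is held (opening 23 mm, the post's width) and hangs level at about (185,130) in the crop. I carry it over the slot.

Emit:
move_arm:
  commands: "0 0 -2 1.5 0.2 -2 0;0 0 -5 4.5 0.7 -3 0;0 0 -9 8 1.2 -3.3 0;0 0 -13 11.5 1.8 -3.3 0;0 0 -17 15 2.3 -3.3 0;0 0 -20 18.5 2.9 -3.3 0;0 0 -22 21.5 3.3 -3.3 0;0 0 -22 23.1 3.6 -3.3 0;0 0 -22 23.1 3.6 -3.3 0;0 0 -22 23.1 3.6 -3.3 0"

```text
time: 4.87
position: [0.5522, 0.0093, 0.1403]
ee_rot: [3.142, 0.0, -1.334]
contact_force: [0.5, 0.4, -2.1]
finger_gap: 0.272
```

Run:
```python
from h import *
c=optics.camera("top"); cv2.imwrite("pics/t2.png",cv2.resize(c["frame"][110:290,390:640],None,fx=3,fy=3))
s=manip.state();print(s["position"],np.degrees(s["ee_rot"]),s["time"],s["contact_force"],s["finger_gap"])
for r in pinpoint(c,"slot")[:2]: print(r["conf"],onplane(c,r["centre"],.006))
rel([.5517,.009,.026],-76.1,s)
```

```text
[0.55239671 0.01003702 0.14012804] [ 1.79986347e+02  1.66473105e-02 -7.63672689e+01] 4.9167 [-0.06297294  0.23653576 -0.88280631] 0.2757685478836962
0.79 [0.55395676 0.00523179 0.006     ]
turn deg [ 0.   0.  -0.3] shift cm [ 0.09  0.09 11.41]
```

View pics/t2.png

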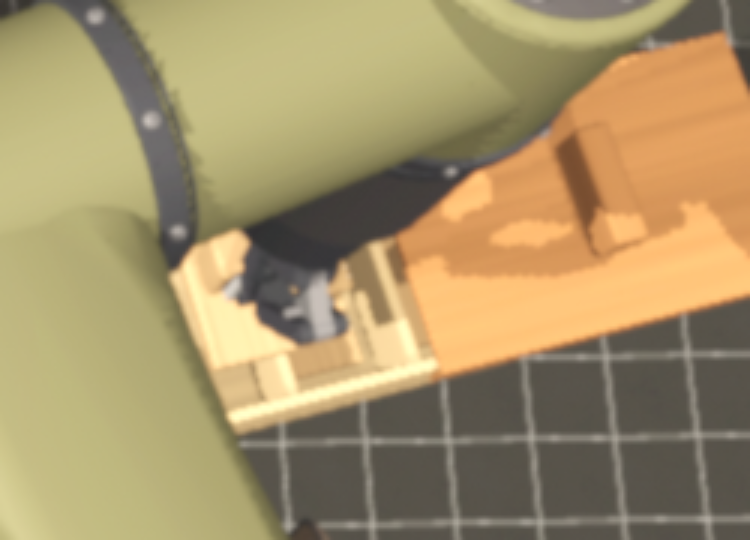

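The gripper sits over the empty compartment with the block (crop about (290,300)), and the base lies inside the walls. I lower it.

Emit:
move_arm:
  commands: "0 0 0 0 0 1.5 0;0 0 0 0 0 3.5 0;0 0 0 0 0 5.5 0;0 0 0 0 0 7 0;0 0 0 0 0 8.5 0;0 0 0 0 0 9.7 0;0 0 0 0 0 10.5 0;0 0 0 0 0 11 0;0 0 0 0 0 11.2 0;0 0 0 0 0 11.2 0"

```text
time: 5.8
position: [0.5526, 0.01, 0.0283]
ee_rot: [3.142, -0.0, -1.332]
contact_force: [-0.6, -0.2, -1.3]
finger_gap: 0.269
```

Emit:
move_arm:
  commands: "0 0 0 0 0 0.1 0;0 0 0 0 0 0.2 0;0 0 0 0 0 0.3 0;0 0 0 0 0 0.3 0;0 0 0 0 0 0.3 0;0 0 0 0 0 0.3 0;0 0 0 0 0 0.3 0.4;0 0 0 0 0 0.3 0.65;0 0 0 0 0 0.3 0.65;0 0 0 0 0 0.3 0.65"

```text
time: 6.63
position: [0.5526, 0.0098, 0.0256]
ee_rot: [-3.141, -0.0, -1.332]
contact_force: [-0.2, -0.7, 0.3]
finger_gap: 0.652
```

Emit:
move_arm:
  commands: "0 0 0 0 0 -1 0.65;0 0 0 0 0 -2.5 0.65;0 0 0 0 0 -5 0.65;0 0 0 0 0 -8 0.65;0 0 0 0 0 -12 0.65;0 0 0 0 0 -16 0.65;0 0 0 0 0 -18 0.65;0 0 0 0 0 -18 0.65;0 0 0 0 0 -18 0.3;0 0 0 0 0 -18 0"

```text
time: 7.47
position: [0.5521, 0.0099, 0.205]
ee_rot: [3.141, 0.0, -1.332]
contact_force: [-0.4, 0.2, 0.1]
finger_gap: 0.378
```

Run:
```python
from h import *
s=manip.state();print(s["position"],s["time"],s["finger_gap"])
c=optics.camera("wrist"); cv2.imwrite("pics/w2.png",c["frame"])
P=cloud(c);S=np.array([.5527,.0095]);a=np.radians(13.9)
d=P[...,:2]-S;u=d@[np.cos(a),np.sin(a)];v=d@[-np.sin(a),np.cos(a)];z=P[...,2];ok=(c["range_z"]>0)&(abs(u)<.058)&(abs(v)<.028)
for lo,hi in((-.01,.01),(.012,.025),(.045,.2)):
    m=ok&(z>lo)&(z<hi); print(lo,m.sum(),m.any() and (np.median(z[m]),np.percentile(z[m],[2,98]),np.percentile(u[m],[1,99]),np.percentile(v[m],[1,99])))
a=np.radians(13.9);X=np.array([np.cos(a),np.sin(a)]);Y=np.array([-np.sin(a),np.cos(a)])
rib=np.array([.6067,-.2147]);g=rib-.05*Y;print("behind rib",g,np.hypot(*g))
rel([*g,.18],-76.1,s)
```

```text
[0.55208785 0.00988704 0.20501025] 7.4667 0.37755422272793376
-0.01 1318 (np.float64(0.0061757977387539575), array([0.00470558, 0.00837089]), array([-0.05771275,  0.0578914 ]), array([-0.02516129,  0.02727784]))
0.012 5222 (np.float64(0.018095512315006834), array([0.01589314, 0.01966893]), array([-0.04903593,  0.04873257]), array([-0.0228764 ,  0.02439809]))
0.045 1484 (np.float64(0.05590630865820467), array([0.04864643, 0.05745877]), array([-0.01201457,  0.01128349]), array([-0.01681299,  0.01777933]))
behind rib [ 0.6187114  -0.26323582] 0.6723815123845832
turn deg [ 0.   0.  -0.2] shift cm [ 2.811e+01 -1.000e-02  2.490e+00]
```

View pics/w2.png

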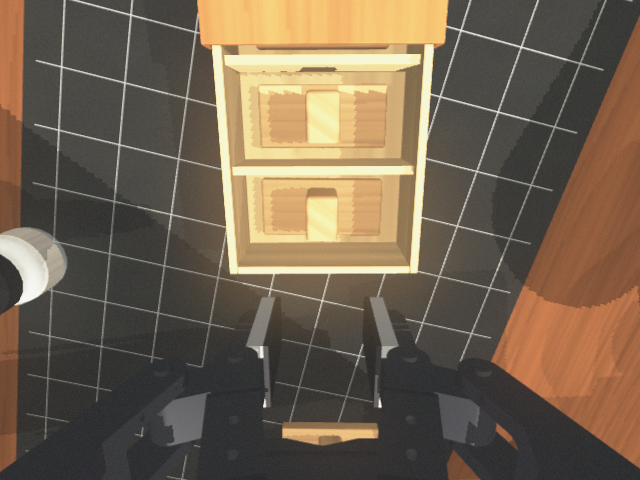

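The picture shows the block flat in the near compartment (320,210): base top at 18.1 mm, post top at 55.9 mm, below the 66 mm rim. Next I go behind the lid rib.

Emit:
move_arm:
  commands: "0 0 0 2 0 0 0;0 0 0 5.5 0 1 0;0 0 0 9.5 0 2 0;0 0 0 13.5 0 2.5 0;0 0 0 17.5 0 2.5 0;0 0 0 21.5 0 2.5 0;0 0 0 25 0 2.5 0;0 0 0 28.1 0 2.5 0;0 0 0 28.1 0 2.5 0;0 0 0 28.1 0 2.5 0"

```text
time: 8.35
position: [0.618, -0.2648, 0.1776]
ee_rot: [3.138, 0.002, -1.335]
contact_force: [0.3, 0.7, -0.6]
finger_gap: -0.002
```

Emit:
move_arm:
  commands: "0 0 0 0 0 1.5 0;0 0 0 0 0 3.5 0;0 0 0 0 0 5.5 0;0 0 0 0 0 7.5 0;0 0 0 0 0 8.7 0;0 0 0 0 0 9.3 0;0 0 0 0 0 9.3 0;0 0 0 0 0 9.3 0;0 0 0 0 0 9.3 0;0 0 0 0 0 9.3 0"

```text
time: 9.18
position: [0.6196, -0.2634, 0.089]
ee_rot: [-3.139, -0.001, -1.332]
contact_force: [0.2, 0.7, -0.0]
finger_gap: 0.001
```

Run:
```python
from h import *
s=manip.state();print(s["position"],s["time"],s["finger_gap"],s["contact_force"],np.degrees(s["ee_rot"]))
a=np.radians(13.9);Y=np.array([-np.sin(a),np.cos(a)]);S=np.array([.5522,.0093])
g=S-Y*(.0733+.021); rel([*g,.087],-76.1,s)
c=optics.camera("scene"); cv2.imwrite("pics/s3.png",c["frame"][130:370,0:400])
```

```text
[ 0.61962525 -0.26335045  0.08902674] 9.1833 0.0012331816400999417 [ 0.22964648  0.66585613 -0.04775806] [-1.79878796e+02 -7.29280084e-02 -7.63031893e+01]
turn deg [-0.1 -0.1 -0.2] shift cm [-18.66   0.06   0.18]
```

View pics/s3.png

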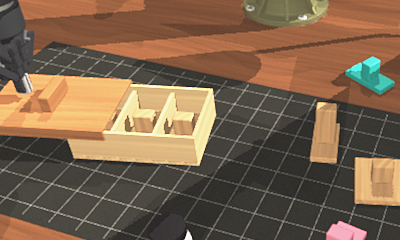

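The closed fingers are behind the rib ((25,85) against the rib at (50,95)), and the packed block is below the rim. I push along -x of the tool, nearing the stop slowly.

Emit:
move_arm:
  commands: "0 0 0 -1 0 0 0;0 0 0 -2 0 0 0;0 0 0 -3 0 0 0;0 0 0 -4.2 0 0 0;0 0 0 -5.5 0 0 0;0 0 0 -7 0 0 0;0 0 0 -8.5 0 0 0;0 0 0 -10 0 0 0;0 0 0 -11 0 0 0;0 0 0 -11.5 0 0 0"

```text
time: 10.07
position: [0.5912, -0.1496, 0.0875]
ee_rot: [3.141, 0.0, -1.33]
contact_force: [-0.1, -2.3, 0.2]
finger_gap: -0.003
```

Emit:
move_arm:
  commands: "0 0 0 -0.8 0 0 0;0 0 0 -1.6 0 0 0;0 0 0 -2.4 0 0 0;0 0 0 -3.2 0 0 0;0 0 0 -4 0 0 0;0 0 0 -4.8 0 0 0;0 0 0 -5.4 0 0 0;0 0 0 -5.7 0 0 0;0 0 0 -5.9 0 0 0;0 0 0 -6 0 0 0"

```text
time: 10.9
position: [0.5775, -0.0928, 0.0873]
ee_rot: [-3.141, 0.0, -1.332]
contact_force: [-0.7, -2.7, 0.9]
finger_gap: -0.0
```

```bash
cat > rib.py <<'E'
from h import *
s=manip.state();print(s["position"],s["time"],s["contact_force"])
c=optics.camera("top");P=cloud(c);a=np.radians(13.9);X=np.array([np.cos(a),np.sin(a)]);Y=np.array([-np.sin(a),np.cos(a)])
S=np.array([.5522,.0093]);d=P[...,:2]-S;u,v,z=d@X,d@Y,P[...,2]
print("tcp v",(s["position"][:2]-S)@Y)
m=(abs(u)<.08)&(z>.069)&(z<.078)&(v<.08);print("lid +y edge",np.percentile(v[m],[99,99.8,100]),m.sum())
m=(abs(u)<.04)&(z>.1)&(z<.112);print("rib v",np.percentile(v[m],[1,50,99]) if m.any() else None,m.sum())
for r in pinpoint(c,"lid_grip")[:2]: print(r["conf"],(onplane(c,r["centre"],.093)[:2]-S)@Y)
E
python3 rib.py
```

```text
[ 0.57750501 -0.09281722  0.08729684] 10.9 [-0.73661038 -2.65881798  0.86407743]
tcp v -0.10520584499036478
lid +y edge [-0.1190455  -0.11735119 -0.11721325] 1216
rib v [0.20299614 0.73540341 0.74343749] 38
```

Emit:
move_arm:
  commands: "0 0 0 -0.2 0 0 0;0 0 0 -0.4 0 0 0;0 0 0 -0.6 0 0 0;0 0 0 -0.7 0 0 0;0 0 0 -0.8 0 0 0;0 0 0 -0.9 0 0 0;0 0 0 -0.9 0 0 0;0 0 0 -0.9 0 0 0;0 0 0 -0.9 0 0 0;0 0 0 -0.9 0 0 0"

```text
time: 11.83
position: [0.5752, -0.0843, 0.0873]
ee_rot: [3.141, 0.0, -1.332]
contact_force: [-0.1, 0.6, 0.2]
finger_gap: 0.0
```

Emit:
move_arm:
  commands: "0 0 0 -0.05 0 0 0;0 0 0 -0.1 0 0 0;0 0 0 -0.1 0 0 0;0 0 0 -0.15 0 0 0;0 0 0 -0.2 0 0 0;0 0 0 -0.2 0 0 0;0 0 0 -0.2 0 0 0;0 0 0 -0.2 0 0 0;0 0 0 -0.2 0 0 0;0 0 0 -0.2 0 0 0"

```text
time: 12.67
position: [0.5749, -0.0827, 0.0873]
ee_rot: [3.141, -0.0, -1.332]
contact_force: [1.0, -2.9, -1.0]
finger_gap: 0.002
```

Emit:
move_arm:
  commands: "0 0 0 -0.05 0 0 0;0 0 0 -0.1 0 0 0;0 0 0 -0.15 0 0 0;0 0 0 -0.2 0 0 0;0 0 0 -0.2 0 0 0;0 0 0 -0.2 0 0 0;0 0 0 -0.2 0 0 0;0 0 0 -0.2 0 0 0;0 0 0 -0.2 0 0 0;0 0 0 -0.2 0 0 0"

```text
time: 13.5
position: [0.5748, -0.0826, 0.0874]
ee_rot: [-3.142, -0.003, -1.333]
contact_force: [4.7, -10.9, -2.9]
finger_gap: 0.001
```

```bash
python3 rib.py; python3 -c "
from h import *
c=optics.camera('scene'); cv2.imwrite('pics/s4.png',cv2.resize(c['frame'][150:320,50:300],None,fx=3,fy=3))"
```

```text
[ 0.57480274 -0.08260223  0.08738265] 13.5 [  4.71698329 -10.85981174  -2.94305721]
tcp v -0.09464082621096048
lid +y edge [-0.10164929 -0.10070815 -0.09990875] 1413
rib v [-0.09397254  0.73424344  0.74576448] 57
```

View pics/s4.png

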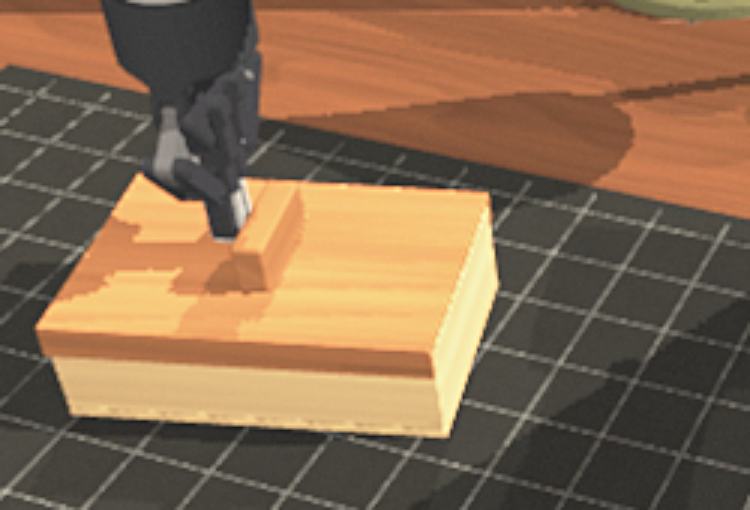

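The lid is flush at the box's end, and the push force rose to 12 N with no travel, so it is at its stop. I back off and check.

Emit:
move_arm:
  commands: "0 0 0 1 0 0 0;0 0 0 2.5 0 0 0;0 0 0 3 0 0 0;0 0 0 3 0 -3 0;0 0 0 3 0 -6 0;0 0 0 3 0 -10 0;0 0 0 6 0 -12 0;0 0 0 9 0 -12 0;0 0 0 13 0 -12 0;0 0 0 16 0 -12 0"

```text
time: 14.48
position: [0.6129, -0.2374, 0.2079]
ee_rot: [-3.14, 0.001, -1.331]
contact_force: [1.1, 0.4, -0.2]
finger_gap: 0.001
```

Emit:
move_arm:
  commands: "0 0 0 1 0 0 0;0 0 0 2 0 0 0;0 0 0 3 0 0 0;0 0 0 3 0 0 0;0 0 0 3 0 0 0;0 0 0 3 0 0 0;0 0 0 3 0 0 0;0 0 0 3 0 0 0;0 0 0 3 0 0 0;0 0 0 3 0 0 0"

```text
time: 15.32
position: [0.6194, -0.2648, 0.2075]
ee_rot: [-3.141, -0.0, -1.331]
contact_force: [0.5, -0.3, 0.6]
finger_gap: 0.003
```

```bash
python3 rib.py
python3 - <<'E'
from h import *
c=optics.camera("top");P=cloud(c)
for x,y,h0 in((.483,.258,.08),(.548,.378,.04)):
    m=(np.hypot(P[...,0]-x,P[...,1]-y)<.05)&(P[...,2]>h0);print(np.median(P[m],0))
c=optics.camera("wrist");P=cloud(c);a=np.radians(13.9);X=np.array([np.cos(a),np.sin(a)]);Y=np.array([-np.sin(a),np.cos(a)])
d=P[...,:2]-[.5522,.0093];u,v,z=d@X,d@Y,P[...,2];ok=c["range_z"]>0
m=ok&(abs(u)<.03)&(z>.1)&(z<.115)&(v<0)&(v>-.15);print("wrist rib v",np.percentile(v[m],[1,50,99]) if m.any() else 0)
m=ok&(abs(u)<.06)&(z>.068)&(z<.08)&(v>-.1)&(v<.07);print("wrist lid edge",v[m].max() if m.any() else 0)
E
```

```text
[ 0.61941    -0.2647827   0.20754894] 15.3167 [ 0.45679986 -0.27072956  0.56576906]
tcp v -0.2822023160692094
lid +y edge [0.03759513 0.03885762 0.03984734] 10551
rib v [-0.08350803 -0.07203374  0.73839173] 543
0.62 -0.07067598234595471
[0.48299447 0.25799903 0.08945369]
[0.54687951 0.37745045 0.04943982]
wrist rib v 0
wrist lid edge -0.08515688740188618
```

```bash
python3 -c "
from rig import job; print(job.sign_off())"
```

```text
the job is handed in; nothing more can be done
None
```

The low narrow block is flat in the empty compartment, released, and the lid is fully shut. I handed the job in at about 15.5 s of the 50 s allowed.

- **Block:** I gripped it by its post and set it down. The wrist camera then read the base top at 18.1 mm and the post top at 55.9 mm, below the 66 mm rim, with the block central in the compartment.
- **Lid:** I pushed it by its rib with closed fingers. At the end the push force rose to about 12 N with no further travel. The last top view put the rib 72 mm from slot (73.3 nominal, within the 2 mm calibration) and the lid's edge flush with the box end.
- **Bystanders:** The tall and wide blocks measured within 1 mm of where they started, and the arm was clear of everything.
- **Checks that gave nothing:** The last wrist view could not see the rib, so it could not confirm the lid. Two depth readings taken while the arm hid the lid were no use. The trained network's rib position, 70.7 mm, was about 3 mm off nominal, within its usual error.

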